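# Load the check disc by feel and set the count timer

### The job

Lay the steel check disc flat right in the right-hand end of the aluminium loading plate's channel, clear of the pocket, then slide it along the channel to the left, without lifting it, until it drops fully into the shallow round pocket. Then start the five-minute count: turn the dial of the round timer clockwise past its long top mark (10 minutes) and back to 5 minutes. Let go of everything and leave the jar, the vial and the tape roll where they are.

Things in the scene. Friction and masses are not known exactly. Their poses are not given: they have to be found in the camera images.
- disc: Loose plain steel disc, 64 mm in diameter, 14 mm thick, about 0.2 kg, with bevelled rims. It lies on the bench right of the plate. Origin: centre of its underside; z is its axis. Grasp it across its rim.
- bed: Fixed grey bed, 130 x 170 mm, 8 mm thick, with four dark clamp toes (screws up to 27 mm high). Origin: centre of its underside on the bench; y runs along the channel to its left end, x across it, away from the robot. On it is clamped the aluminium loading plate, 92 (x) x 280 (y) mm, its upper face (the channel's floor) 20 mm above the bench.
- channel_right (a point): Point on the channel's floor in its right-hand end, at x 0, y -90, z 20 mm on the bed; axes as the bed. A disc centred here lies on the plate, always short of the pocket. Rails 8 mm high along both long edges bound the channel: 70 mm wide at the floor, 78 mm at the bevelled top, centred on the bed's x = 0, open at both ends.
- channel_mid (a point): Point at the bed's middle, level with the channel's floor. The pocket (round, 72 mm across, 5 mm deep, mid-width) is centred up to 22 mm either way of it along the channel: the plate is clamped at an unknown place, not reported. Slid over it, the loose disc falls in by its weight, stops against the pocket's far wall and stands 9 mm above the floor.
- timer_dial (a joint): Angle of the timer's dial in rad: 0 at its zero mark, growing clockwise seen from above, 0.1047 rad (6 degrees) a minute, stop at 1.257 (12 minutes). 5 minutes = 0.524, the top mark at 10 minutes = 1.047. It turns with slight friction (0.05 N m) and stays where it is left.
- timer_case: Fixed round white timer, 96 mm in diameter, face 30 mm above the bench. Origin: centre of its underside, z up on the dial's axis. Its zero mark lies towards its own +x. Black marks each minute from 0 to 12; those at 0 and 5 are longer, the one at 10 (top mark) is the longest and thickest.
- timer_grip (a point): Point on the timer dial's axis, 49 mm above the bench, inside its grey grip bar: 46 mm long, 12 mm wide, its sides from 35 to 59 mm above the bench. The point turns with the dial; its x axis runs along the bar to the pointer end, which has a white line.
- jar: Loose clear sample jar with lid, 54 mm across, 57 mm high, beyond the plate. Leave it. Origin: centre of its underside.
- vial: Loose small vial, 19 mm across, 54 mm high. Leave it. Origin: centre of its underside.
- label_tape: Loose roll of tape lying flat, 98 mm across, 25 mm high. Leave it. Origin: centre of its underside.
Mind the look-alikes: they are no part of the job. Leave any brown or turquoise look-alike of the timer_case alone.

How it is judged:
By the outcome, as a careful person would: the job done as asked, in the order asked, and still so for the second after the job is handed in, with the robot touching nothing.
It also fails if it takes over 58 s, if anything falls off the work surface, if the arm or the gripper's body presses on something with over 40 N, if the wrist force passes 120 N, or if a joint passes its speed limit or range.

### The arm

A 6-joint arm with a two-finger parallel gripper is mounted at the origin on a cart in front of the work surface, level with it; the furniture and walls round the work are solid. World frame = base frame: x ahead of the robot, y to its left, z up, the work surface at z = 0. Lengths are in m, angles in rad, forces in N, time in s.
With the tool pointing down it reaches from about 0.4 to 0.925 m from the base axis. Payload 12.5 kg.
Tool frame: the origin (TCP) lies on the centre line of the jaws, within the pads' length; the fingertips stand ahead of it and the grasp point (between the pads) lies 3 mm ahead of it (ctrl.tip_extent is the x of the fingertips in the tool frame, in m); x points along the fingers, y is the direction in which the jaws open and shut, and the axes are right-handed (so a half turn about x gives the same grasp; the last joint's range is limited). The gripper opens to 95 mm and grips with 3 to 60 N. Pads are 20 mm wide; open, the fingers measure 119 mm over their backs; the gripper's body (75 mm by 180 mm) begins 59 mm behind the grasp point.
Start: joints at [-1.429, 0.491, 1.559, -0, 1.092, -0.106], TCP at [0.153, -0.606, 0.237] pointing down, gripper open.
Joint ranges: [-3.1, 3.1], [-0.84, 2.19], [0.05, 2.79], [-1.13, 4.28], [0.06, 2.93], [-2.69, 2.69]. Speed limits (rad/s): [2.22, 2.22, 2.79, 3.14, 3.14, 3.14].

### API

Orientations are given as a rotation vector (axis times angle).
In Python, from bench import ctrl gives the robot as it stands. The module is installed in compiled form; this text tells all that it offers.
- The arm moves only by the tool servo_tool, never from a script. Its argument "steps" is a list of rows, each an object of numbers: "ax", "ay", "az": the turn, a rotation vector about the world's x, y, z in rad; "dx", "dy", "dz": the shift along the world's x, y, z in m; "claw": the opening, from 0 (shut) to 1 (fully open). A call has 1 to 20 rows; each row shifts and turns the commanded pose from where the row before left it; what a row does not reach is not made up. A row lasts 1/8 s, in which the tool goes at most 62.5 mm and 10.7 degrees, less where a joint would pass 70% of its speed; a pose out of reach is approached as far as the arm can. A call with a gripper value outside its range is refused whole. The fingers move at their own pace and stop on an object; "force" is the grip in N (left out, the last holds). Time passes only in rows, so rows that do not move let the fingers close. It gives the time, the measured TCP pose, the force and the opening at its end, in the units of the state.
- ctrl.sense(): the state, without advancing time (a new reading comes with each control period).
- ctrl.snapshot(name): name is "scene" or "top"; returns a dict with "image" (400x640x3 uint8, blue, green, red), "K" (3x3 intrinsics, pixels), "rvec" (rotation vector, rad) and "tvec" (3), from world to camera coordinates, as OpenCV has them. Camera axes: x right, y down, z forward; pixel columns grow to the right and rows downward; lengths in m; the calibration is good to about 2 mm. A picture is of the moment at which its call begins. There is no depth.
- ctrl.hand_in(): hands the job in, once; it reports no verdict.
Trained networks look in a picture, given as the dict that the camera call returned (one of the last four; its "shot" number tells which), for a name from the list of things; names that differ only in an ending like _2 or _b are one class to them, and where a whole thing is asked for, a point or a joint stands for the part that bears it (a point fixed in the world has none). Each returns a list of dicts, best first, with "score" (0 to 1); they miss things now and then, are a little off and sometimes report something else, mostly with a low value. They report only what shows in the picture. A call takes as long as a camera call. They do not tell look-alikes from the thing itself.
- ctrl.look_for(picture, query): "position" ([x, y, z] in m, in world coordinates, good to about 4 mm: the middle of the surface that is visible of it).
- ctrl.place_of(picture, query): "position" ([x, y, z] in m, in world coordinates, good to about 4 mm: a listed point, or the origin of a listed thing).
The state is a dict: "t": time; "joint_positions": joint angles; "joint_vel": joint speeds; "tau": joint torques, N m; "eef_pos": TCP position; "tool_rot": TCP orientation; "force": force on the tool from outside, world axes, zero at the start; "torque": the same for the moment, N m; "finger_gap": opening from 0.0 (shut) to 1.0 (fully open).
Only numpy, scipy, OpenCV 4.12 (cv2) and the standard library are available. Lean on these libraries where they do the work, as an engineer would, in place of code of your own. Each camera call takes 0.05 s, during which the arm holds its last target.

## Working session

There is one attempt and no reset: what is moved stays moved. The work goes in short steps, Python scripts to look and compute and a tool call to move; the robot and the scene stay as the last step left them, time stands still between calls to the robot, and variables do not carry over. Pictures are saved under pics/ and viewed, and the job is handed in when it is done.

Besides the shell and the picture viewer there is one more tool, called after ">>>" by a JSON object that holds its "op" and its "data", one argument or row to a line. servo_tool: Moves the arm, as the interface text tells. Its arguments: {"type":"object","properties":{"steps":{"type":"array","items":{"type":"object","properties":{"ax":{"type":"number"},"ay":{"type":"number"},"az":{"type":"number"},"dx":{"type":"number"},"dy":{"type":"number"},"dz":{"type":"number"},"claw":{"type":"number"}}}},"force":{"type":"number"}},"required":["steps"]}

```bash
mkdir -p pics; cat > h.py <<'E'
import numpy as np, cv2
from bench import ctrl
def px(s,p):
    q,_=cv2.projectPoints(np.array(p,float).reshape(-1,3),np.array(s['rvec'],float),np.array(s['tvec'],float),np.array(s['K'],float),None); return q.reshape(-1,2)
def ray(s,uv,z):
    K=np.array(s['K'],float);R=cv2.Rodrigues(np.array(s['rvec'],float))[0];t=np.array(s['tvec'],float).ravel()
    c=-R.T@t; out=[]
    for u,v in np.array(uv,float).reshape(-1,2):
        d=R.T@np.linalg.solve(K,[u,v,1]); out.append(c+d*(z-c[2])/d[2])
    return np.array(out)
E
python3 - <<'E'
from h import *
np.set_printoptions(precision=4,suppress=True)
print(ctrl.sense(), ctrl.tip_extent)
for n in ("scene","top"):
    s=ctrl.snapshot(n); cv2.imwrite(f"pics/{n}0.png",s['image'])
    R=cv2.Rodrigues(np.array(s['rvec'],float))[0]; print(n,'cam',-R.T@np.array(s['tvec']).ravel(), s['K'][0])
    for q in ["disc","bed","channel_right","channel_mid","timer_case","timer_grip","jar","vial","label_tape"]:
        print(q,[(np.round(d['position'],4),round(d['score'],2), px(s,d['position']).round(0)) for d in ctrl.place_of(s,q)][:3])
E
```

```text
{'t': 0.0, 'joint_positions': array([-1.4286,  0.4916,  1.5595, -0.    ,  1.0917, -0.1056]), 'joint_vel': array([-0.0011, -0.0002,  0.0017, -0.0016,  0.0014,  0.0007]), 'tau': array([ -0.    , -61.2645, -25.8186,   0.0693,   0.0483,  -0.0001]), 'eef_pos': array([ 0.1533, -0.6057,  0.2361]), 'tool_rot': array([ 2.0901,  0.2615, -2.0901]), 'force': array([0.5863, 0.0593, 0.8356]), 'torque': array([ 0.028 ,  0.0162, -0.0039]), 'finger_gap': 0.9976289451497578} 0.022
scene cam [ 0.2088 -1.1288  1.0669] [487.8348   0.     317.9346]
disc [(array([ 0.4591, -0.2272, -0.0001]), 0.61, array([[316., 238.]]))]
bed [(array([ 0.5021,  0.114 , -0.0035]), 0.86, array([[302., 164.]]))]
channel_right [(array([0.5011, 0.0247, 0.0181]), 0.86, array([[309., 176.]]))]
channel_mid [(array([0.5027, 0.1124, 0.0165]), 0.89, array([[303., 159.]]))]
timer_case [(array([ 0.3436, -0.1546, -0.0024]), 0.96, array([[272., 228.]])), (array([ 0.2847, -0.4999,  0.0022]), 0.83, array([[276., 333.]])), (array([ 0.4821, -0.4167, -0.0006]), 0.66, array([[343., 289.]]))]
timer_grip [(array([ 0.3443, -0.1564,  0.0479]), 0.72
[... 955 characters left out ...]
array([ 0.3417, -0.345 , -0.0005]), 0.79, array([[372., 246.]])), (array([ 0.4843, -0.4162, -0.002 ]), 0.78, array([[390., 206.]]))]
timer_grip [(array([ 0.3444, -0.3452,  0.054 ]), 0.68, array([[375., 245.]])), (array([ 0.4847, -0.4158,  0.0495]), 0.57, array([[393., 204.]])), (array([ 0.3454, -0.1573,  0.0517]), 0.56, array([[319., 246.]]))]
jar [(array([ 0.6378,  0.1926, -0.0023]), 0.62, array([[221., 166.]]))]
vial [(array([ 0.4611, -0.2181, -0.0004]), 0.68, array([[336., 213.]])), (array([ 0.6312, -0.2231, -0.0012]), 0.55, array([[336., 166.]])), (array([0.4981, 0.1149, 0.003 ]), 0.22, array([[242., 204.]]))]
label_tape [(array([ 0.6429, -0.3133, -0.0032]), 0.69, array([[361., 163.]]))]
```

```bash
python3 - <<'E'
import cv2
a=cv2.imread('pics/top0.png'); cv2.imwrite('pics/top0c.png',cv2.resize(a[140:300,180:440],None,fx=3,fy=3,interpolation=cv2.INTER_CUBIC))
a=cv2.imread('pics/scene0.png'); cv2.imwrite('pics/scene0c.png',cv2.resize(a[110:360,220:480],None,fx=2.4,fy=2.4,interpolation=cv2.INTER_CUBIC))
E
```

```text
(no output)
```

View pics/top0c.png

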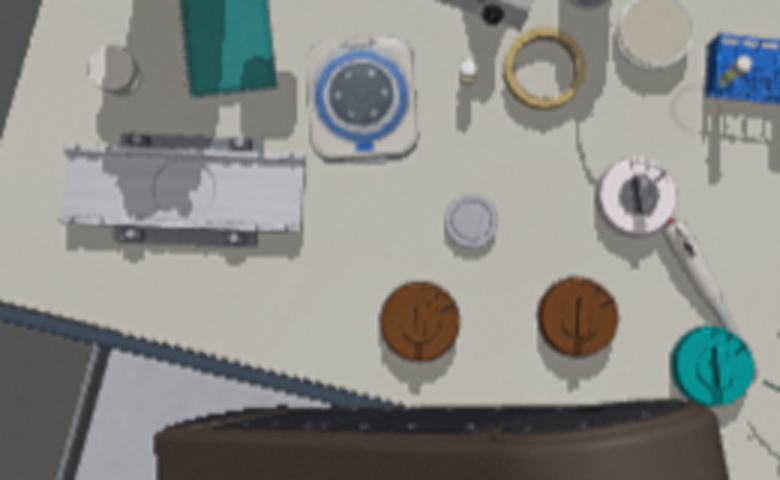

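View pics/scene0c.png

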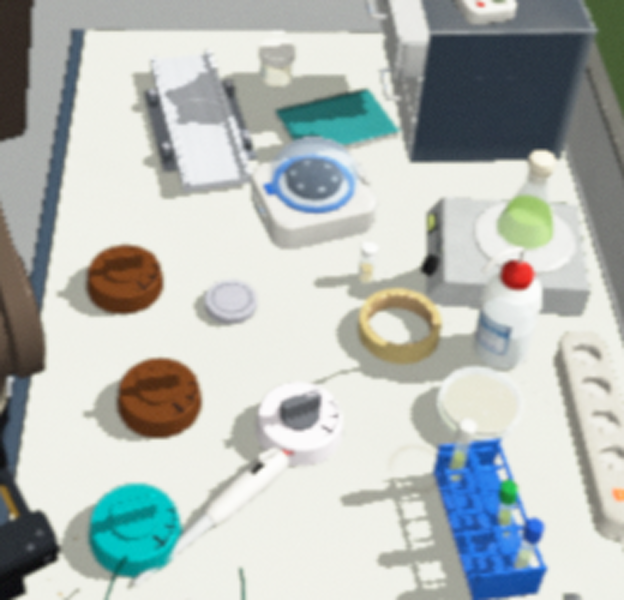

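```bash
python3 - <<'E'
import cv2,numpy as np
a=cv2.imread('pics/top0.png')
def c(x0,x1,y0,y1,f): return cv2.resize(a[y0:y1,x0:x1],None,fx=f,fy=f,interpolation=cv2.INTER_CUBIC)
cv2.imwrite('pics/plate0.png',c(195,290,180,226,8))
t=c(374,414,188,222,10); d=c(324,352,200,234,10)
cv2.imwrite('pics/td0.png',np.hstack([t,d]))
a=cv2.imread('pics/scene0.png')
cv2.imwrite('pics/sc0.png',c(320,375,262,306,12))
E
```

```text
(no output)
```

View pics/plate0.png

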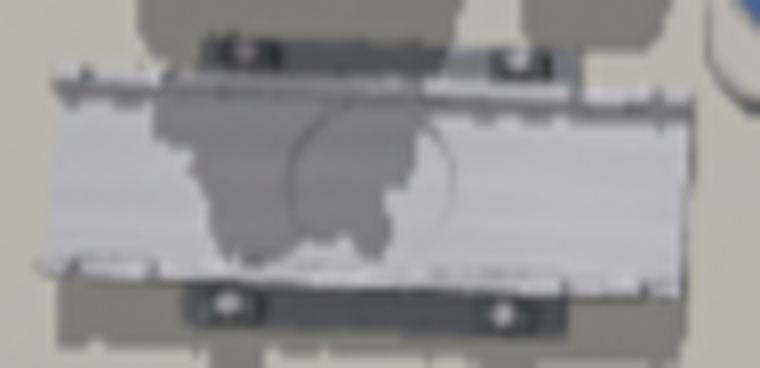

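View pics/td0.png

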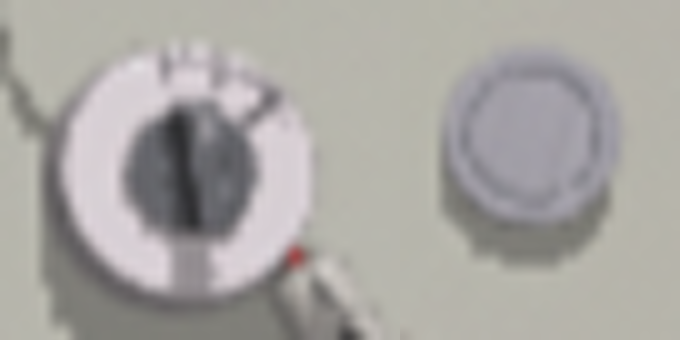

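View pics/sc0.png

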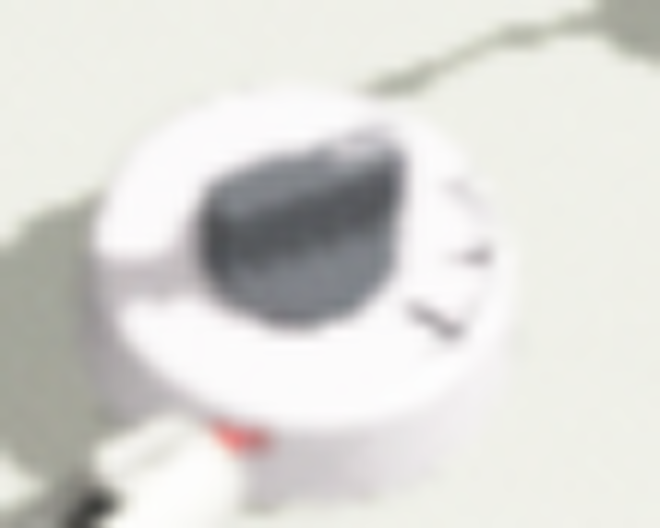

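```bash
python3 - <<'E'
from h import *
from scipy.spatial.transform import Rotation as Ro
np.set_printoptions(precision=4,suppress=True)
st=ctrl.sense(); R=Ro.from_rotvec(st['tool_rot']).as_matrix(); print(R, 'jaw yaw',np.degrees(np.arctan2(R[1,1],R[0,1])))
s=ctrl.snapshot("top")
f=lambda pts,ox,oy,k,z: ray(s,[((x+.5)/k-.5+ox,(y+.5)/k-.5+oy) for x,y in pts],z)
P=f([(55,72),(692,97),(42,272),(683,296)],195,180,8,.028); print('corners',P,P.mean(0),[np.degrees(np.arctan2(-(a-b)[0],(a-b)[1])) for a,b in((P[0],P[1]),(P[2],P[3]))], np.linalg.norm(P[0]-P[1]),np.linalg.norm(P[0]-P[2]))
print('pocket l/r/mid',f([(288,180),(456,180),(372,182)],195,180,8,.02))
D=f([(532,133),(444,133),(621,133),(532,46),(532,222)],324-34-6,200,10,.014) 
# td0: disc crop starts at col 400 -> 324
D=ray(s,[((x-400+.5)/10-.5+324,(y+.5)/10-.5+200) for x,y in [(532,133),(444,133),(621,133),(532,46),(532,222)]],.012);print('disc',D)
T=f([(187,172),(62,172),(312,172),(187,42),(187,300)],374,188,10,.03);print('timer',T)
M=f([(163,70),(215,72),(270,108)],374,188,10,.03);c=np.array([.4838,-.4165,.03])
for c in (c,np.array([(T[3,0]+T[4,0])/2,(T[1,1]+T[2,1])/2,.03])): print(c,[ (np.degrees(np.arctan2((m-c)[1],(m-c)[0])),np.linalg.norm(m-c)) for m in M])
B=f([(178,110),(197,233)],374,188,10,.059);print('bar yaw',np.degrees(np.arctan2((B[0]-B[1])[1],(B[0]-B[1])[0])),B)
for z in(0,.01):print(z,px(s,[.46,-.22,z]))
E
```

```text
[[ 0.      0.2453 -0.9694]
 [-0.0001 -0.9694 -0.2453]
 [-1.      0.0001  0.    ]] jaw yaw -75.79891649548347
corners [[ 0.5507  0.2536  0.028 ]
 [ 0.536  -0.026   0.028 ]
 [ 0.4625  0.2576  0.028 ]
 [ 0.4482 -0.0217  0.028 ]] [0.4993 0.1159 0.028 ] [np.float64(-3.018284812155281), np.float64(-2.931826153791192)] 0.2799528553603493 0.08828552612290315
pocket l/r/mid [[0.5025 0.1528 0.02  ]
 [0.5016 0.0789 0.02  ]
 [0.5012 0.1158 0.02  ]]
disc [[ 0.46   -0.2215  0.012 ]
 [ 0.4605 -0.1903  0.012 ]
 [ 0.4596 -0.253   0.012 ]
 [ 0.4911 -0.2221  0.012 ]
 [ 0.4284 -0.2208  0.012 ]]
timer [[ 0.4843 -0.4157  0.03  ]
 [ 0.4848 -0.3718  0.03  ]
 [ 0.4837 -0.4596  0.03  ]
 [ 0.5303 -0.4173  0.03  ]
 [ 0.4392 -0.4141  0.03  ]]
[ 0.4838 -0.4165  0.03  ] [(np.float64(12.269954885341289), np.float64(0.037543083510802384)), (np.float64(-16.11425641486855), np.float64(0.03719672615462808)), (np.float64(-52.15183058379665), np.float64(0.0370078991025443))]
[ 0.4848 -0.4157  0.03  ] [(np.float64(11.354005974035388), np.float64(0.03642106532160117)), (np.float64(-17.75941511448181), np.float64(0.036497321383319854)), (np.float64(-54.11155109761151), np.float64(0.03706830253898336))]
bar yaw 6.698836846943994 [[ 0.5024 -0.407   0.059 ]
 [ 0.4599 -0.412   0.059 ]]
0 [[336.1378 213.1859]]
0.01 [[336.3047 212.9215]]
```

>>> {"op": "servo_tool", "data": {
  "steps": [
    {"dx":0.031,"dy":0.0385,"az":-0.03,"claw":1},
    {"dx":0.031,"dy":0.0385,"az":-0.03},
    {"dx":0.031,"dy":0.0385,"az":-0.03},
    {"dx":0.031,"dy":0.0385,"az":-0.03},
    {"dx":0.031,"dy":0.0385,"az":-0.03},
    {"dx":0.031,"dy":0.0385,"az":-0.03},
    {"dx":0.031,"dy":0.0385,"az":-0.03},
    {"dx":0.031,"dy":0.0385,"az":-0.03},
    {"dx":0.031,"dy":0.0385,"az":-0.03},
    {"dx":0.028,"dy":0.0385,"az":-0.03},
    {"dz":-0.05},
    {"dz":-0.05},
    {}
  ],
  "force": 20
}}

```text
schema error: expected keys ax, ay, az, dx, dy, dz, claw
```

```bash
cat > st.py <<'E'
from h import *
from scipy.spatial.transform import Rotation as Ro
np.set_printoptions(precision=4,suppress=True)
st=ctrl.sense(); R=Ro.from_rotvec(st['tool_rot']).as_matrix(); print('t',st['t'],st['eef_pos'],'jaw yaw',np.degrees(np.arctan2(R[1,1],R[0,1])),'x',R[:,0],'F',st['force'],'T',st['torque'],'gap',st['finger_gap']*95, 'q',st['joint_positions'])
E
python3 st.py
```

```text
t 1.05 [ 0.1533 -0.6059  0.2367] jaw yaw -75.80096945628374 x [ 0.     -0.0001 -1.    ] F [0.1772 0.618  0.0637] T [ 0.0192 -0.0036 -0.0543] gap 95.11450345350043 q [-1.4286  0.4909  1.5589  0.      1.0917 -0.1056]
```

>>> {"op": "servo_tool", "data": {
  "steps": [
    {"ax":0,"ay":0,"az":-0.03,"dx":0.031,"dy":0.0385,"dz":0,"claw":1},
    {"ax":0,"ay":0,"az":-0.03,"dx":0.031,"dy":0.0385,"dz":0,"claw":1},
    {"ax":0,"ay":0,"az":-0.03,"dx":0.031,"dy":0.0385,"dz":0,"claw":1},
    {"ax":0,"ay":0,"az":-0.03,"dx":0.031,"dy":0.0385,"dz":0,"claw":1},
    {"ax":0,"ay":0,"az":-0.03,"dx":0.031,"dy":0.0385,"dz":0,"claw":1},
    {"ax":0,"ay":0,"az":-0.03,"dx":0.031,"dy":0.0385,"dz":0,"claw":1},
    {"ax":0,"ay":0,"az":-0.03,"dx":0.031,"dy":0.0385,"dz":0,"claw":1},
    {"ax":0,"ay":0,"az":-0.03,"dx":0.031,"dy":0.0385,"dz":0,"claw":1},
    {"ax":0,"ay":0,"az":-0.03,"dx":0.031,"dy":0.0385,"dz":0,"claw":1},
    {"ax":0,"ay":0,"az":-0.03,"dx":0.028,"dy":0.0385,"dz":0,"claw":1},
    {"ax":0,"ay":0,"az":0,"dx":0,"dy":0,"dz":-0.05,"claw":1},
    {"ax":0,"ay":0,"az":0,"dx":0,"dy":0,"dz":-0.05,"claw":1},
    {"ax":0,"ay":0,"az":0,"dx":0,"dy":0,"dz":0,"claw":1}
  ],
  "force": 20
}}

```text
t: 2.68
eef_pos: [0.4592, -0.2201, 0.1345]
tool_rot: [-2.188, 0.054, 2.199]
force: [-0.4, -0.5, 0.6]
finger_gap: 1.002
```

```bash
python3 st.py; python3 -c "
from h import *
s=ctrl.snapshot('top');cv2.imwrite('pics/top1.png',s['image']);print(px(s,[[.46,-.221,.014]]))
s=ctrl.snapshot('scene');cv2.imwrite('pics/scene1.png',s['image'][100:400,180:500]);print(px(s,[[.46,-.221,.014]]))
"
```

```text
t 2.675 [ 0.4592 -0.2201  0.1345] jaw yaw -92.98062265895508 x [-0.005   0.0031 -1.    ] F [-0.4178 -0.4555  0.5545] T [0.0247 0.0639 0.0181] gap 95.15402596134162 q [-0.5767  0.4693  1.9451 -0.0002  0.7331  1.0462]
[[336.65457871 212.81082806]]
[[315.82001885 233.60781318]]
```

View pics/scene1.png

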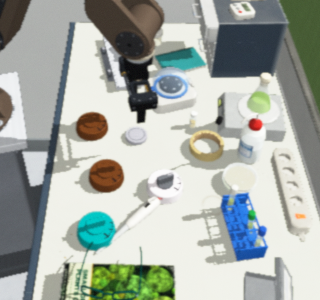

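>>> {"op": "servo_tool", "data": {
  "steps": [
    {"ax":0,"ay":0,"az":0,"dx":0.001,"dy":-0.001,"dz":-0.04,"claw":1},
    {"ax":0,"ay":0,"az":0,"dx":0,"dy":0,"dz":-0.035,"claw":1},
    {"ax":0,"ay":0,"az":0,"dx":0,"dy":0,"dz":-0.02,"claw":1},
    {"ax":0,"ay":0,"az":0,"dx":0,"dy":0,"dz":-0.013,"claw":1},
    {"ax":0,"ay":0,"az":0,"dx":0,"dy":0,"dz":0,"claw":0.6},
    {"ax":0,"ay":0,"az":0,"dx":0,"dy":0,"dz":0,"claw":0.6},
    {"ax":0,"ay":0,"az":0,"dx":0,"dy":0,"dz":0,"claw":0.6},
    {"ax":0,"ay":0,"az":0,"dx":0,"dy":0,"dz":0,"claw":0.6}
  ],
  "force": 20
}}

```text
t: 3.78
eef_pos: [0.4615, -0.222, 0.0292]
tool_rot: [-2.196, 0.058, 2.194]
force: [-1.0, -0.1, 6.7]
finger_gap: 0.662
```

```bash
python3 st.py
```

```text
t 3.775 [ 0.4615 -0.222   0.0292] jaw yaw -92.99502278655706 x [ 0.0007 -0.0005 -1.    ] F [-1.012  -0.0982  6.6925] T [ 0.3235  0.1738 -0.0156] gap 62.86046135563614 q [-0.5773  0.6512  2.0093 -0.0001  0.4802  1.0458]
```

>>> {"op": "servo_tool", "data": {
  "steps": [
    {"ax":0,"ay":0,"az":0,"dx":0,"dy":0,"dz":0,"claw":0.6},
    {"ax":0,"ay":0,"az":0,"dx":0,"dy":0,"dz":0,"claw":0.6}
  ]
}}

```text
t: 4.03
eef_pos: [0.4615, -0.222, 0.0292]
tool_rot: [-2.196, 0.058, 2.194]
force: [-0.1, 0.9, 7.1]
finger_gap: 0.664
```

```bash
python3 st.py
```

```text
t 4.025 [ 0.4615 -0.222   0.0292] jaw yaw -92.99353683611928 x [ 0.0007 -0.0005 -1.    ] F [-0.1394  0.9323  7.1032] T [0.3227 0.121  0.0458] gap 63.04783303843054 q [-0.5774  0.6513  2.0093 -0.0001  0.4802  1.0457]
```

```bash
python3 -c "
from h import *
s=ctrl.snapshot('top');a=s['image']
t=ctrl.snapshot('scene');b=t['image']
r=lambda a,x,y:cv2.resize(a[y-30:y+30,x-35:x+35],None,fx=5.5,fy=5.5,interpolation=cv2.INTER_CUBIC)
cv2.imwrite('pics/g2.png',np.hstack([r(a,336,213),r(b,316,234)]))
"
```

```text
(no output)
```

View pics/g2.png

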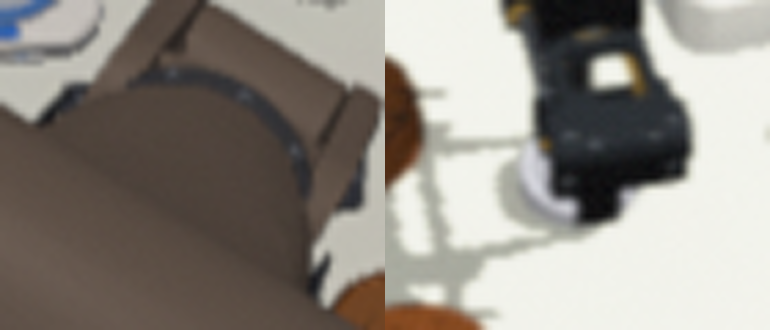

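>>> {"op": "servo_tool", "data": {
  "steps": [
    {"ax":0,"ay":0,"az":0,"dx":0,"dy":0,"dz":0.003,"claw":0.6},
    {"ax":0,"ay":0,"az":0,"dx":0,"dy":0,"dz":0.003,"claw":0.6},
    {"ax":0,"ay":0,"az":0,"dx":0,"dy":0,"dz":0,"claw":0.6}
  ]
}}

```text
t: 4.5
eef_pos: [0.4613, -0.222, 0.0348]
tool_rot: [-2.195, 0.058, 2.195]
force: [0.6, -0.8, -2.8]
finger_gap: 0.662
```

```bash
python3 st.py
```

```text
t 4.5 [ 0.4613 -0.222   0.0348] jaw yaw -92.99067107966486 x [ 0.0001 -0.0002 -1.    ] F [ 0.6423 -0.8249 -2.7878] T [0.01   0.0277 0.0484] gap 62.92396832721465 q [-0.5775  0.6409  2.0071 -0.0002  0.4934  1.0457]
```

>>> {"op": "servo_tool", "data": {
  "steps": [
    {"ax":0,"ay":0,"az":0,"dx":0,"dy":0,"dz":0.03,"claw":0.6},
    {"ax":0,"ay":0,"az":0,"dx":0.004,"dy":0.03,"dz":0.025,"claw":0.6},
    {"ax":0,"ay":0,"az":0,"dx":0.008,"dy":0.048,"dz":0,"claw":0.6},
    {"ax":0,"ay":0,"az":0,"dx":0.008,"dy":0.048,"dz":0,"claw":0.6},
    {"ax":0,"ay":0,"az":0,"dx":0.008,"dy":0.048,"dz":0,"claw":0.6},
    {"ax":0,"ay":0,"az":0,"dx":0.005,"dy":0.048,"dz":0,"claw":0.6},
    {"ax":0,"ay":0,"az":0,"dx":0.002,"dy":0.024,"dz":0,"claw":0.6},
    {"ax":0,"ay":0,"az":0,"dx":0,"dy":0,"dz":0,"claw":0.6},
    {"ax":0,"ay":0,"az":0,"dx":0,"dy":0,"dz":0,"claw":0.6}
  ]
}}

```text
t: 5.62
eef_pos: [0.4962, 0.0236, 0.0896]
tool_rot: [-2.195, 0.057, 2.195]
force: [-0.2, -0.3, -2.4]
finger_gap: 0.661
```

```bash
python3 st.py;  python3 -c "
from h import *
s=ctrl.snapshot('top');a=s['image']
t=ctrl.snapshot('scene');b=t['image']
r=lambda a,x,y:cv2.resize(a[y-40:y+40,x-45:x+45],None,fx=4.4,fy=4.4,interpolation=cv2.INTER_CUBIC)
cv2.imwrite('pics/g3.png',np.hstack([r(a,260,205),r(b,309,170)]))
for q in ('disc','channel_right','channel_mid','bed'): print(q,[(d['position'],d['score']) for d in ctrl.place_of(t,q)][:2])
"
```

```text
t 5.625 [0.4962 0.0236 0.0896] jaw yaw -92.98822304238321 x [-0.0002 -0.0002 -1.    ] F [-0.1618 -0.2972 -2.4277] T [ 0.0278 -0.0135 -0.0117] gap 62.81873625032638 q [-0.0854  0.5294  2.0132 -0.0003  0.5992  1.5379]
disc [([0.4951, 0.0204, 0.0615], 0.67)]
channel_right [([0.501, 0.0269, 0.0178], 0.56)]
channel_mid [([0.5047, 0.1176, 0.0183], 0.66), ([0.5039, 0.027, 0.0182], 0.26)]
bed [([0.4993, 0.1155, -0.0015], 0.74)]
```

View pics/g3.png

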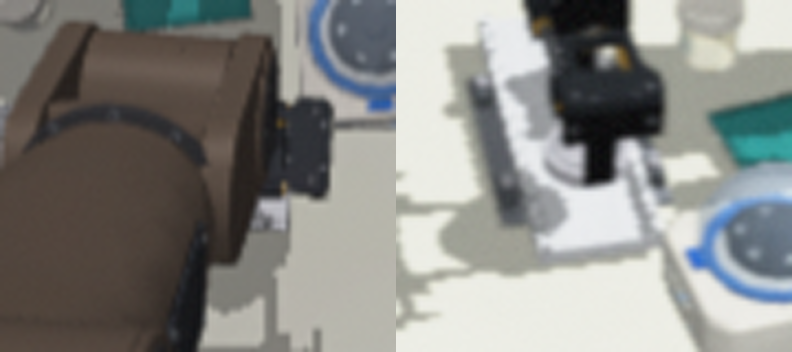

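>>> {"op": "servo_tool", "data": {
  "steps": [
    {"ax":0,"ay":0,"az":0,"dx":0.0015,"dy":0,"dz":-0.02,"claw":0.6},
    {"ax":0,"ay":0,"az":0,"dx":0,"dy":0,"dz":-0.012,"claw":0.6},
    {"ax":0,"ay":0,"az":0,"dx":0,"dy":0,"dz":-0.004,"claw":0.6},
    {"ax":0,"ay":0,"az":0,"dx":0,"dy":0,"dz":-0.002,"claw":0.6},
    {"ax":0,"ay":0,"az":0,"dx":0,"dy":0,"dz":0,"claw":0.6}
  ]
}}

```text
t: 6.55
eef_pos: [0.4979, 0.0241, 0.0519]
tool_rot: [-2.195, 0.057, 2.195]
force: [0.3, 0.4, -3.2]
finger_gap: 0.66
```

```bash
python3 st.py;  python3 -c "
from h import *
t=ctrl.snapshot('scene');b=t['image']
r=lambda a,x,y:cv2.resize(a[y-30:y+30,x-40:x+40],None,fx=9,fy=9,interpolation=cv2.INTER_CUBIC)
cv2.imwrite('pics/g4.png',r(b,309,175))
"
```

```text
t 6.55 [0.4979 0.0241 0.0519] jaw yaw -92.98999807603113 x [ 0.0002 -0.0001 -1.    ] F [ 0.3237  0.3913 -3.247 ] T [0.0298 0.0137 0.0035] gap 62.68877205881502 q [-0.0842  0.5989  2.0321 -0.0002  0.5104  1.5389]
```

View pics/g4.png

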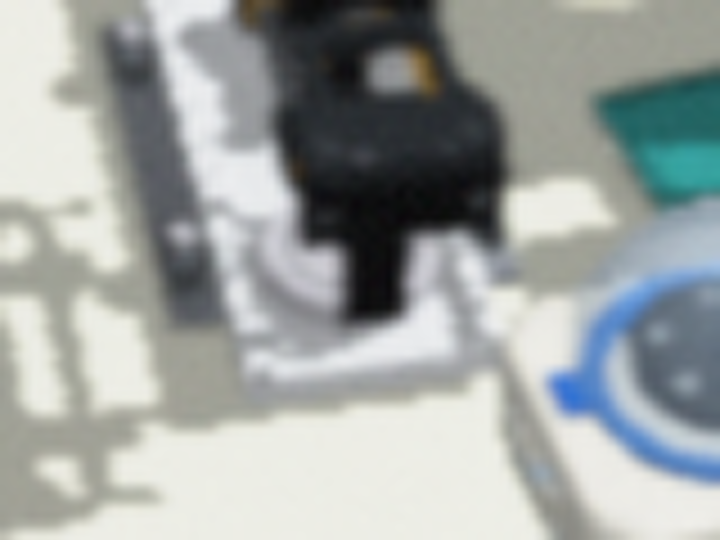

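>>> {"op": "servo_tool", "data": {
  "steps": [
    {"ax":0,"ay":0,"az":0,"dx":0,"dy":0,"dz":-0.001,"claw":0.6},
    {"ax":0,"ay":0,"az":0,"dx":0,"dy":0,"dz":-0.001,"claw":0.6},
    {"ax":0,"ay":0,"az":0,"dx":0,"dy":0,"dz":-0.0007,"claw":0.6},
    {"ax":0,"ay":0,"az":0,"dx":0,"dy":0,"dz":0,"claw":0.6}
  ]
}}

```text
t: 7.1
eef_pos: [0.4978, 0.0241, 0.0493]
tool_rot: [-2.195, 0.057, 2.195]
force: [-1.5, 0.3, 3.7]
finger_gap: 0.665
```

```bash
python3 st.py
```

```text
t 7.1 [0.4978 0.0241 0.0493] jaw yaw -92.99344425703433 x [ 0.0002 -0.0001 -1.    ] F [-1.5446  0.3443  3.7214] T [0.0757 0.2593 0.0451] gap 63.20221729968432 q [-0.0842  0.6037  2.0336 -0.0002  0.5041  1.539 ]
```

>>> {"op": "servo_tool", "data": {
  "steps": [
    {"ax":0,"ay":0,"az":0,"dx":0,"dy":0,"dz":0,"claw":0.76},
    {"ax":0,"ay":0,"az":0,"dx":0,"dy":0,"dz":0,"claw":0.76},
    {"ax":0,"ay":0,"az":0,"dx":0,"dy":0,"dz":0,"claw":0.76}
  ]
}}

```text
t: 7.48
eef_pos: [0.4979, 0.0241, 0.0489]
tool_rot: [-2.195, 0.057, 2.195]
force: [0.5, 0.4, -0.2]
finger_gap: 0.758
```

```bash
python3 st.py;  python3 -c "
from h import *
t=ctrl.snapshot('scene');b=t['image']
r=lambda a,x,y:cv2.resize(a[y-30:y+30,x-40:x+40],None,fx=9,fy=9,interpolation=cv2.INTER_CUBIC)
cv2.imwrite('pics/g5.png',r(b,309,175))
for q in ('disc','channel_right'): print(q,[(d['position'],d['score']) for d in ctrl.place_of(t,q)][:2])
"
```

```text
t 7.475 [0.4979 0.0241 0.0489] jaw yaw -92.99334542545542 x [ 0.     -0.0001 -1.    ] F [ 0.4522  0.4433 -0.2456] T [ 0.0477  0.0159 -0.0184] gap 72.03224343440579 q [-0.0842  0.6044  2.0336 -0.0002  0.5036  1.539 ]
disc [([0.495, 0.0207, 0.0212], 0.46)]
channel_right []
```

View pics/g5.png

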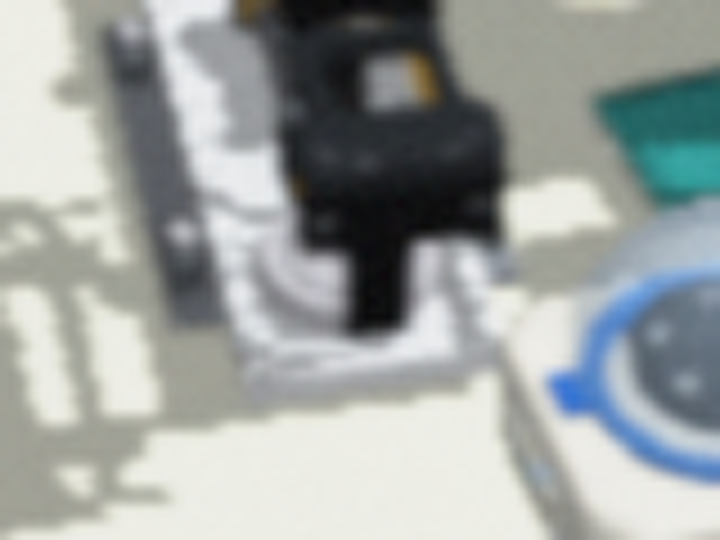

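>>> {"op": "servo_tool", "data": {
  "steps": [
    {"ax":0,"ay":0,"az":0,"dx":0,"dy":0,"dz":-0.0034,"claw":0.76},
    {"ax":0,"ay":0,"az":0,"dx":0,"dy":0.002,"dz":0,"claw":0.76},
    {"ax":0,"ay":0,"az":0,"dx":0,"dy":0.002,"dz":0,"claw":0.76},
    {"ax":0,"ay":0,"az":0,"dx":0.0001,"dy":0.003,"dz":0,"claw":0.76},
    {"ax":0,"ay":0,"az":0,"dx":0.0002,"dy":0.004,"dz":0,"claw":0.76},
    {"ax":0,"ay":0,"az":0,"dx":0.0003,"dy":0.005,"dz":0,"claw":0.76},
    {"ax":0,"ay":0,"az":0,"dx":0.0003,"dy":0.005,"dz":0,"claw":0.76},
    {"ax":0,"ay":0,"az":0,"dx":0.0003,"dy":0.005,"dz":0,"claw":0.76},
    {"ax":0,"ay":0,"az":0,"dx":0.0003,"dy":0.005,"dz":0,"claw":0.76},
    {"ax":0,"ay":0,"az":0,"dx":0.0003,"dy":0.005,"dz":0,"claw":0.76},
    {"ax":0,"ay":0,"az":0,"dx":0.0003,"dy":0.005,"dz":0,"claw":0.76},
    {"ax":0,"ay":0,"az":0,"dx":0,"dy":0,"dz":0,"claw":0.76}
  ]
}}

```text
t: 9.12
eef_pos: [0.4999, 0.0655, 0.0456]
tool_rot: [-2.195, 0.057, 2.195]
force: [-0.3, 0.6, -0.7]
finger_gap: 0.756
```

```bash
python3 st.py;  python3 -c "
from h import *
t=ctrl.snapshot('scene');b=t['image']
r=lambda a,x,y:cv2.resize(a[y-30:y+30,x-40:x+40],None,fx=9,fy=9,interpolation=cv2.INTER_CUBIC)
cv2.imwrite('pics/g6.png',r(b,309,170))
for q in ('disc','channel_mid'): print(q,[(d['position'],d['score']) for d in ctrl.place_of(t,q)][:2])
"
```

```text
t 9.125 [0.4999 0.0655 0.0456] jaw yaw -92.96637035765755 x [ 0.0001 -0.     -1.    ] F [-0.312   0.6    -0.7157] T [ 0.0268 -0.0303  0.0431] gap 71.78218059437349 q [-0.0009  0.6151  2.0211 -0.      0.5052  1.6217]
disc [([0.5027, 0.025, 0.0177], 0.73), ([0.4966, 0.0553, 0.0195], 0.51)]
channel_mid [([0.5068, 0.1117, 0.0172], 0.59)]
```

View pics/g6.png

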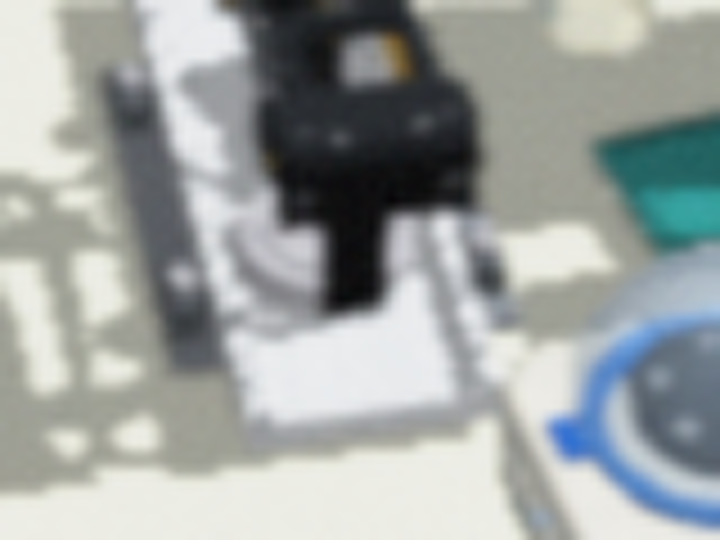

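>>> {"op": "servo_tool", "data": {
  "steps": [
    {"ax":0,"ay":0,"az":0,"dx":0.0002,"dy":0.004,"dz":0,"claw":0.76},
    {"ax":0,"ay":0,"az":0,"dx":0.0002,"dy":0.005,"dz":0,"claw":0.76},
    {"ax":0,"ay":0,"az":0,"dx":0.0002,"dy":0.005,"dz":0,"claw":0.76},
    {"ax":0,"ay":0,"az":0,"dx":0.0002,"dy":0.005,"dz":0,"claw":0.76},
    {"ax":0,"ay":0,"az":0,"dx":0.0002,"dy":0.005,"dz":0,"claw":0.76},
    {"ax":0,"ay":0,"az":0,"dx":0.0002,"dy":0.005,"dz":0,"claw":0.76},
    {"ax":0,"ay":0,"az":0,"dx":0.0002,"dy":0.004,"dz":0,"claw":0.76},
    {"ax":0,"ay":0,"az":0,"dx":0.0001,"dy":0.0025,"dz":0,"claw":0.76},
    {"ax":0,"ay":0,"az":0,"dx":0.0001,"dy":0.0025,"dz":0,"claw":0.76},
    {"ax":0,"ay":0,"az":0,"dx":0.0001,"dy":0.0025,"dz":0,"claw":0.76},
    {"ax":0,"ay":0,"az":0,"dx":0.0001,"dy":0.0025,"dz":0,"claw":0.76},
    {"ax":0,"ay":0,"az":0,"dx":0.0001,"dy":0.0025,"dz":0,"claw":0.76},
    {"ax":0,"ay":0,"az":0,"dx":0,"dy":0,"dz":0,"claw":0.76}
  ]
}}

```text
t: 10.9
eef_pos: [0.5018, 0.1108, 0.0455]
tool_rot: [-2.195, 0.057, 2.195]
force: [-0.4, -0.7, 0.1]
finger_gap: 0.756
```

```bash
python3 st.py;  python3 -c "
from h import *
t=ctrl.snapshot('scene');b=t['image']
r=lambda a,x,y:cv2.resize(a[y-30:y+30,x-40:x+40],None,fx=9,fy=9,interpolation=cv2.INTER_CUBIC)
cv2.imwrite('pics/g7.png',r(b,309,160))
for q in ('disc',): print(q,[(d['position'],d['score']) for d in ctrl.place_of(t,q)][:2])
"
```

```text
t 10.9 [0.5018 0.1108 0.0455] jaw yaw -92.98499943185926 x [-0.0002  0.     -1.    ] F [-0.4146 -0.739   0.1436] T [-0.0107  0.036   0.0314] gap 71.85253245415397 q [0.0888 0.6231 1.9974 0.0001 0.5213 1.7116]
disc [([0.5011, 0.1011, 0.0201], 0.62)]
```

View pics/g7.png

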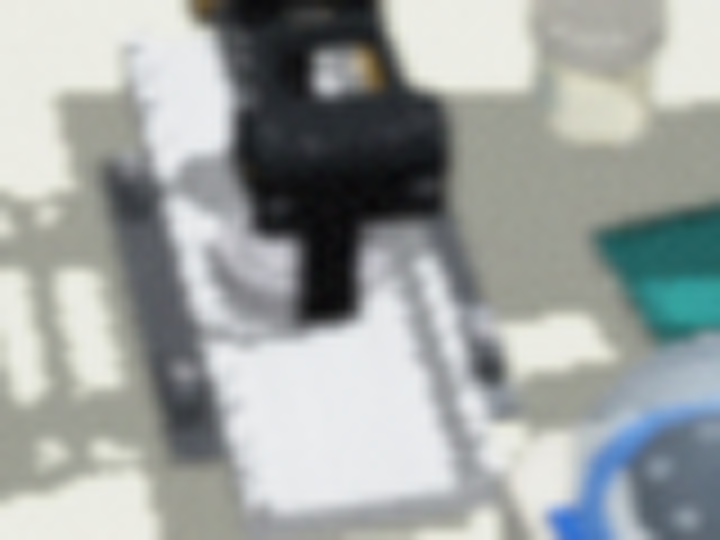

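>>> {"op": "servo_tool", "data": {
  "steps": [
    {"ax":0,"ay":0,"az":0,"dx":0.0001,"dy":0.002,"dz":0,"claw":0.76},
    {"ax":0,"ay":0,"az":0,"dx":0.0001,"dy":0.002,"dz":0,"claw":0.76},
    {"ax":0,"ay":0,"az":0,"dx":0.0001,"dy":0.002,"dz":0,"claw":0.76},
    {"ax":0,"ay":0,"az":0,"dx":0.0001,"dy":0.002,"dz":0,"claw":0.76},
    {"ax":0,"ay":0,"az":0,"dx":0.0001,"dy":0.002,"dz":0,"claw":0.76},
    {"ax":0,"ay":0,"az":0,"dx":0,"dy":0,"dz":0,"claw":0.76}
  ]
}}

```text
t: 11.75
eef_pos: [0.5024, 0.1208, 0.0456]
tool_rot: [-2.195, 0.057, 2.195]
force: [0.3, 0.3, -0.2]
finger_gap: 0.758
```

```bash
python3 st.py;  python3 -c "
from h import *
t=ctrl.snapshot('scene');b=t['image']
r=lambda a,x,y:cv2.resize(a[y-30:y+30,x-40:x+40],None,fx=9,fy=9,interpolation=cv2.INTER_CUBIC)
cv2.imwrite('pics/g8.png',r(b,309,160))
for q in ('disc',): print(q,[(d['position'],d['score']) for d in ctrl.place_of(t,q)][:2])
"
```

```text
t 11.75 [0.5024 0.1208 0.0456] jaw yaw -92.98214548194568 x [ 0.0001  0.     -1.    ] F [ 0.2649  0.2622 -0.2329] T [ 0.0367  0.0224 -0.0242] gap 72.00870720326606 q [ 0.1081  0.6251  1.9906 -0.      0.5258  1.7309]
disc [([0.5, 0.1105, 0.0151], 0.63)]
```

View pics/g8.png

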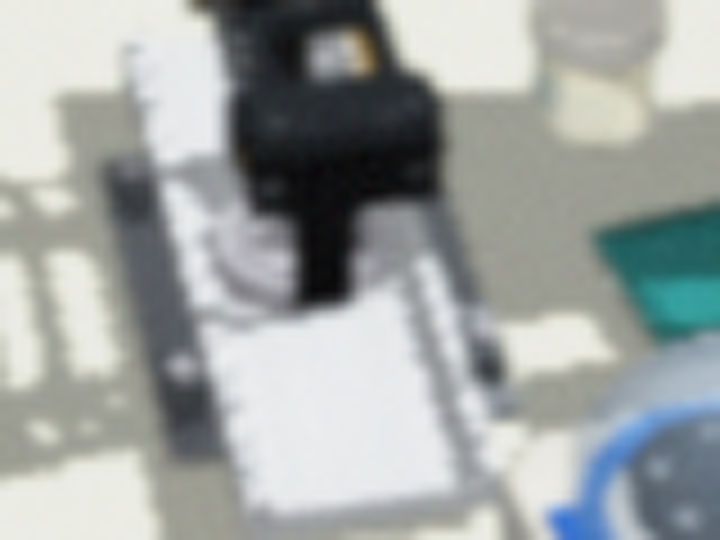

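>>> {"op": "servo_tool", "data": {
  "steps": [
    {"ax":0,"ay":0,"az":0,"dx":0.0001,"dy":0.001,"dz":0,"claw":0.76},
    {"ax":0,"ay":0,"az":0,"dx":0.0001,"dy":0.001,"dz":0,"claw":0.76},
    {"ax":0,"ay":0,"az":0,"dx":0.0001,"dy":0.001,"dz":0,"claw":0.76},
    {"ax":0,"ay":0,"az":0,"dx":0,"dy":0,"dz":0,"claw":0.76}
  ]
}}

```text
t: 12.35
eef_pos: [0.5026, 0.1237, 0.0456]
tool_rot: [-2.195, 0.057, 2.195]
force: [-0.4, -0.5, 1.4]
finger_gap: 0.761
```

```bash
python3 st.py
```

```text
t 12.35 [0.5026 0.1237 0.0456] jaw yaw -92.99026875889525 x [ 0. -0. -1.] F [-0.3709 -0.516   1.3757] T [-0.0628  0.0314 -0.0137] gap 72.24968522384667 q [ 0.1136  0.6259  1.9882 -0.0001  0.5275  1.7367]
```

>>> {"op": "servo_tool", "data": {
  "steps": [
    {"ax":0,"ay":0,"az":0,"dx":0,"dy":0.001,"dz":0,"claw":0.76},
    {"ax":0,"ay":0,"az":0,"dx":0,"dy":0.001,"dz":0,"claw":0.76}
  ]
}}

```text
t: 12.6
eef_pos: [0.5026, 0.1256, 0.0456]
tool_rot: [-2.195, 0.057, 2.195]
force: [-0.0, -1.6, -0.2]
finger_gap: 0.757
```

```bash
python3 st.py
```

```text
t 12.6 [0.5026 0.1256 0.0456] jaw yaw -92.99109528822495 x [ 0.     -0.0001 -1.    ] F [-0.0174 -1.5834 -0.2148] T [-0.3205  0.0023 -0.0448] gap 71.91222246395928 q [ 0.1174  0.6263  1.987  -0.0002  0.5283  1.7406]
```

>>> {"op": "servo_tool", "data": {
  "steps": [
    {"ax":0,"ay":0,"az":0,"dx":0,"dy":-0.0025,"dz":0,"claw":0.8},
    {"ax":0,"ay":0,"az":0,"dx":0,"dy":0,"dz":0,"claw":0.85},
    {"ax":0,"ay":0,"az":0,"dx":0,"dy":0,"dz":0.01,"claw":0.85},
    {"ax":0,"ay":0,"az":0,"dx":0,"dy":0,"dz":0.04,"claw":0.85},
    {"ax":0,"ay":0,"az":0,"dx":0,"dy":-0.02,"dz":0.05,"claw":0.85},
    {"ax":0,"ay":0,"az":0,"dx":0,"dy":-0.06,"dz":0.01,"claw":0.85},
    {"ax":0,"ay":0,"az":0,"dx":0,"dy":-0.06,"dz":0,"claw":0.85},
    {"ax":0,"ay":0,"az":0,"dx":0,"dy":-0.06,"dz":0,"claw":0.85},
    {"ax":0,"ay":0,"az":0,"dx":0,"dy":-0.06,"dz":0,"claw":0.85}
  ]
}}

```text
t: 13.72
eef_pos: [0.5024, -0.1388, 0.1565]
tool_rot: [-2.196, 0.058, 2.194]
force: [0.9, 0.1, 0.4]
finger_gap: 0.852
```

```bash
python3 st.py;  python3 -c "
from h import *
r=lambda a,x,y:cv2.resize(a[y-30:y+30,x-40:x+40],None,fx=9,fy=9,interpolation=cv2.INTER_CUBIC)
for n,x,y in (('scene',309,160),('top',242,203)):
  t=ctrl.snapshot(n);b=t['image']
  cv2.imwrite('pics/h9%s.png'%n,r(b,x,y))
  for q in ('disc','channel_mid','timer_grip'): print(q,[(d['position'],d['score']) for d in ctrl.place_of(t,q)][:3])
"
```

```text
t 13.725 [ 0.5024 -0.1388  0.1565] jaw yaw -92.9885012254405 x [ 0.001  -0.0004 -1.    ] F [0.8701 0.1044 0.3718] T [0.0221 0.0192 0.0287] gap 80.95091267347581 q [-0.3964  0.4483  1.9006 -0.      0.7916  1.2266]
disc [([0.502, 0.1169, 0.0145], 0.54)]
channel_mid [([0.5052, 0.1146, 0.0199], 0.64)]
timer_grip [([0.4838, -0.4167, 0.0497], 0.58), ([0.3465, -0.3447, 0.0503], 0.52), ([0.3439, -0.1587, 0.0512], 0.51)]
disc [([0.5002, 0.1229, 0.0142], 0.67), ([0.6287, -0.2246, -0.0031], 0.25)]
channel_mid [([0.4963, 0.1157, 0.0177], 0.74)]
timer_grip [([0.3459, -0.1544, 0.0519], 0.7), ([0.3433, -0.3433, 0.0519], 0.69), ([0.2863, -0.4914, 0.0477], 0.51)]
```

View pics/h9scene.png

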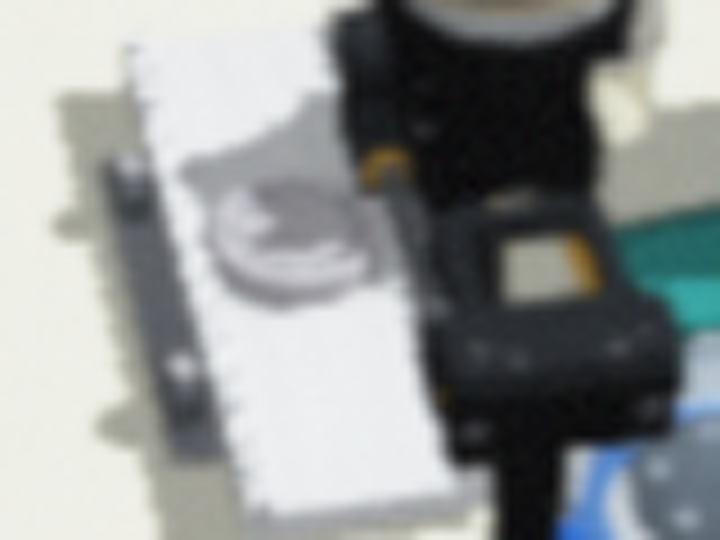

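View pics/h9top.png

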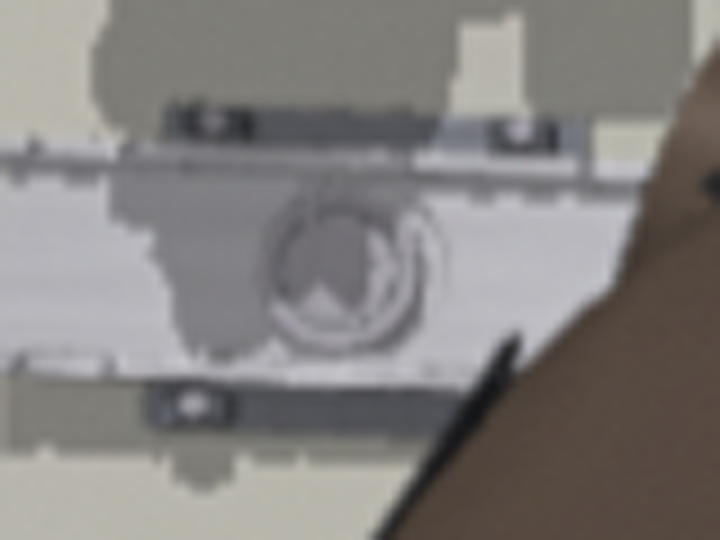

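>>> {"op": "servo_tool", "data": {
  "steps": [
    {"ax":0,"ay":0,"az":0.042,"dx":-0.004,"dy":-0.055,"dz":0,"claw":0.6},
    {"ax":0,"ay":0,"az":0.042,"dx":-0.004,"dy":-0.055,"dz":0,"claw":0.6},
    {"ax":0,"ay":0,"az":0.042,"dx":-0.004,"dy":-0.055,"dz":0,"claw":0.6},
    {"ax":0,"ay":0,"az":0.042,"dx":-0.004,"dy":-0.056,"dz":0,"claw":0.6},
    {"ax":0,"ay":0,"az":0.042,"dx":-0.002,"dy":-0.055,"dz":0,"claw":0.6},
    {"ax":0,"ay":0,"az":0,"dx":0,"dy":0,"dz":0,"claw":0.6},
    {"ax":0,"ay":0,"az":0,"dx":0,"dy":0,"dz":0,"claw":0.6}
  ]
}}

```text
t: 15.0
eef_pos: [0.4849, -0.4116, 0.1553]
tool_rot: [2.139, 0.171, -2.14]
force: [-0.1, 0.6, -0.2]
finger_gap: 0.599
```

```bash
python3 st.py;  python3 -c "
from h import *
r=lambda a,x,y:cv2.resize(a[y-30:y+30,x-40:x+40],None,fx=9,fy=9,interpolation=cv2.INTER_CUBIC)
for n,x,y in (('scene',343,275),):
  t=ctrl.snapshot(n);b=t['image']
  cv2.imwrite('pics/i1%s.png'%n,r(b,x,y)); print(px(t,[.4842,-.4162,.059]))
"
```

```text
t 15.0 [ 0.4849 -0.4116  0.1553] jaw yaw -80.91737522917 x [-0.0006  0.0008 -1.    ] F [-0.1006  0.5524 -0.2426] T [ 0.0008 -0.0235 -0.008 ] gap 56.935859541027824 q [-0.8076  0.5921  1.6136  0.0001  0.9369  0.6046]
[[344.75489609 275.27835796]]
```

View pics/i1scene.png

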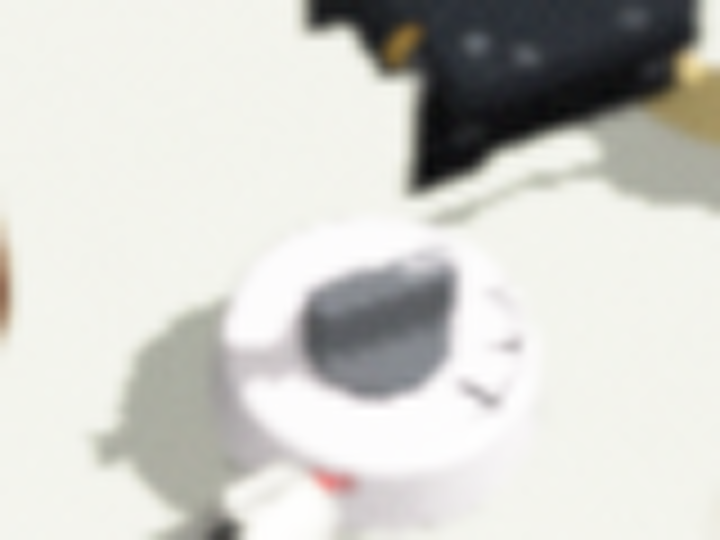

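```bash
python3 -c "
from h import *
np.set_printoptions(precision=4,suppress=True)
t=ctrl.snapshot('scene')
f=lambda P,z: ray(t,[(303+(x+.5)/9-.5,245+(y+.5)/9-.5) for x,y in P],z)
M=f([(478,392),(508,345),(505,300)],.03); 
for c in ([.4842,-.4162,.03],[.484,-.4175,.03],[.4848,-.415,.03]): print([(np.degrees(np.arctan2(*(m-c)[1::-1])),np.linalg.norm(m-c)) for m in M])
for P in ([(460,380),(497,405)],): 
  a,b=f(P,.03); print('mark10 dir',np.degrees(np.arctan2(*(b-a)[1::-1])))
for P in ([(307,322),(452,288)],[(310,292),(430,250)]):
  a,b=f(P,.059); print('bar dir',np.degrees(np.arctan2(*(b-a)[1::-1])),a,b)
E=f([(224,345),(538,345),(380,218),(380,472)],.03);print(E,(E[0]+E[1])/2,(E[2]+E[3])/2)
# overlay predicted marks
im=cv2.resize(t['image'][245:305,303:383],None,fx=9,fy=9,interpolation=cv2.INTER_CUBIC)
c=np.array([.4842,-.4162,.03])
for y0,col in ((9,(0,0,255)),(12,(255,0,0)),(15,(0,160,0))):
  for k in (0,-30,-60):
    a=np.radians(y0+k); d=np.array([np.cos(a),np.sin(a),0])
    p=px(t,[c+.03*d,c+.046*d]); q=((p-[303,245]+.5)*9-.5).astype(int); cv2.line(im,tuple(map(int,q[0])),tuple(map(int,q[1])),col,1)
ang=np.linspace(0,2*np.pi,60); p=px(t,[c+.048*np.array([np.cos(a),np.sin(a),0]) for a in ang]); q=((p-[303,245]+.5)*9-.5).astype(np.int32); cv2.polylines(im,[q],True,(0,200,200),1)
cv2.imwrite('pics/ov.png',im)
"
```

```text
[(np.float64(-48.1636488219103), np.float64(0.03435895960671373)), (np.float64(-18.487967657119878), np.float64(0.03843732552408499)), (np.float64(4.527202952835649), np.float64(0.040832979801526476))]
[(np.float64(-46.427525873702244), np.float64(0.033539187703797)), (np.float64(-16.545114509545357), np.float64(0.03823674725744594)), (np.float64(6.30972422108648), np.float64(0.04115488293097196))]
[(np.float64(-50.21348135872784), np.float64(0.03487513674711678)), (np.float64(-20.476976062949937), np.float64(0.038271876622397866)), (np.float64(2.8877227095828064), np.float64(0.04015657150675493))]
mark10 dir -55.33567379422372
bar dir 1.2637826675558819 [ 0.4596 -0.4262  0.059 ] [ 0.5028 -0.4252  0.059 ]
bar dir 8.406931168921576 [ 0.4634 -0.4164  0.059 ] [ 0.5009 -0.4109  0.059 ]
[[ 0.4413 -0.4077  0.03  ]
 [ 0.529  -0.4306  0.03  ]
 [ 0.4986 -0.3752  0.03  ]
 [ 0.4719 -0.4607  0.03  ]] [ 0.4852 -0.4191  0.03  ] [ 0.4852 -0.418   0.03  ]
```

View pics/ov.png

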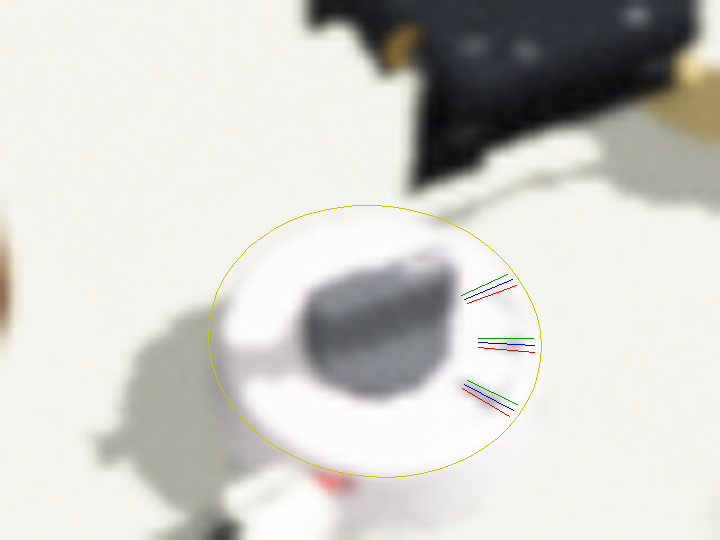

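>>> {"op": "servo_tool", "data": {
  "steps": [
    {"ax":0,"ay":0,"az":0,"dx":0,"dy":-0.005,"dz":-0.035,"claw":0.5},
    {"ax":0,"ay":0,"az":0,"dx":0,"dy":0,"dz":-0.03,"claw":0.5},
    {"ax":0,"ay":0,"az":0,"dx":0,"dy":0,"dz":-0.018,"claw":0.5},
    {"ax":0,"ay":0,"az":0,"dx":0,"dy":0,"dz":-0.008,"claw":0.5},
    {"ax":0,"ay":0,"az":0,"dx":0,"dy":0,"dz":0,"claw":0.3}
  ],
  "force": 10
}}

```text
t: 15.72
eef_pos: [0.4849, -0.4177, 0.0648]
tool_rot: [2.139, 0.169, -2.139]
force: [-0.7, 0.0, -0.1]
finger_gap: 0.442
```

```bash
python3 st.py
```

```text
t 15.725 [ 0.4849 -0.4177  0.0648] jaw yaw -80.9325309663813 x [ 0.0001 -0.0002 -1.    ] F [-0.7242  0.0265 -0.069 ] T [ 0.005   0.0115 -0.0147] gap 42.01857021673761 q [-0.8143  0.7116  1.6656 -0.0001  0.7643  0.5984]
```

>>> {"op": "servo_tool", "data": {
  "steps": [
    {"ax":0,"ay":0,"az":0,"dx":-0.0005,"dy":0.0012,"dz":-0.004,"claw":0.2},
    {"ax":0,"ay":0,"az":0,"dx":0,"dy":0,"dz":0,"claw":0.1},
    {"ax":0,"ay":0,"az":0,"dx":0,"dy":0,"dz":0,"claw":0.05},
    {"ax":0,"ay":0,"az":0,"dx":0,"dy":0,"dz":0,"claw":0.05},
    {"ax":0,"ay":0,"az":0,"dx":0,"dy":0,"dz":0,"claw":0.05},
    {"ax":0,"ay":0,"az":0,"dx":0,"dy":0,"dz":0,"claw":0.05},
    {"ax":0,"ay":0,"az":0,"dx":0,"dy":0,"dz":0,"claw":0.05}
  ]
}}

```text
t: 16.6
eef_pos: [0.484, -0.4164, 0.0609]
tool_rot: [2.139, 0.17, -2.14]
force: [-1.9, 4.7, 6.1]
finger_gap: 0.124
```

```bash
python3 st.py
```

```text
t 16.6 [ 0.484  -0.4164  0.0609] jaw yaw -80.96355567964217 x [-0.0004  0.0005 -1.    ] F [-1.8885  4.6817  6.1188] T [ 0.7843  0.3921 -0.0888] gap 11.755869771400468 q [-0.8139  0.7154  1.6712  0.0001  0.7556  0.5991]
```

>>> {"op": "servo_tool", "data": {
  "steps": [
    {"ax":0,"ay":0,"az":-0.05,"dx":0,"dy":0.0004,"dz":0,"claw":0.05},
    {"ax":0,"ay":0,"az":-0.1,"dx":0,"dy":0,"dz":0,"claw":0.05},
    {"ax":0,"ay":0,"az":-0.15,"dx":0,"dy":0,"dz":0,"claw":0.05},
    {"ax":0,"ay":0,"az":-0.15,"dx":0,"dy":0,"dz":0,"claw":0.05},
    {"ax":0,"ay":0,"az":-0.15,"dx":0,"dy":0,"dz":0,"claw":0.05},
    {"ax":0,"ay":0,"az":-0.15,"dx":0,"dy":0,"dz":0,"claw":0.05},
    {"ax":0,"ay":0,"az":-0.15,"dx":0,"dy":0,"dz":0,"claw":0.05},
    {"ax":0,"ay":0,"az":-0.1,"dx":0,"dy":0,"dz":0,"claw":0.05},
    {"ax":0,"ay":0,"az":-0.05,"dx":0,"dy":0,"dz":0,"claw":0.05},
    {"ax":0,"ay":0,"az":0,"dx":0,"dy":0,"dz":0,"claw":0.05}
  ]
}}

```text
t: 17.85
eef_pos: [0.4841, -0.416, 0.0609]
tool_rot: [-1.688, 0.808, 1.689]
force: [-0.9, 4.4, 5.2]
finger_gap: 0.124
```

```bash
python3 st.py
```

```text
t 17.85 [ 0.4841 -0.416   0.0609] jaw yaw -141.1576699046233 x [-0.0002  0.0004 -1.    ] F [-0.9008  4.4384  5.1955] T [ 0.8945  0.2526 -0.0376] gap 11.807089168306032 q [-0.8133  0.7152  1.6717  0.0002  0.7551  1.6502]
```

>>> {"op": "servo_tool", "data": {
  "steps": [
    {"ax":0,"ay":0,"az":-0.04,"dx":0,"dy":0.0003,"dz":0,"claw":0.05},
    {"ax":0,"ay":0,"az":-0.04,"dx":0,"dy":0,"dz":0,"claw":0.05},
    {"ax":0,"ay":0,"az":0,"dx":0,"dy":0,"dz":0,"claw":0.05}
  ]
}}

```text
t: 18.23
eef_pos: [0.4841, -0.4159, 0.0609]
tool_rot: [-1.635, 0.864, 1.635]
force: [-2.2, 2.4, 6.4]
finger_gap: 0.126
```

```bash
python3 st.py; python3 -c "
from h import *
r=lambda a,x,y:cv2.resize(a[y-30:y+30,x-40:x+40],None,fx=9,fy=9,interpolation=cv2.INTER_CUBIC)
cv2.imwrite('pics/j1.png',r(ctrl.snapshot('scene')['image'],343,280))"
```

```text
t 18.225 [ 0.4841 -0.4159  0.0609] jaw yaw -145.7042199935091 x [ 0.     -0.0001 -1.    ] F [-2.1785  2.3579  6.3869] T [ 0.7352  0.2928 -0.0289] gap 11.94644719464152 q [-0.8132  0.715   1.672  -0.      0.7544  1.7298]
```

View pics/j1.png

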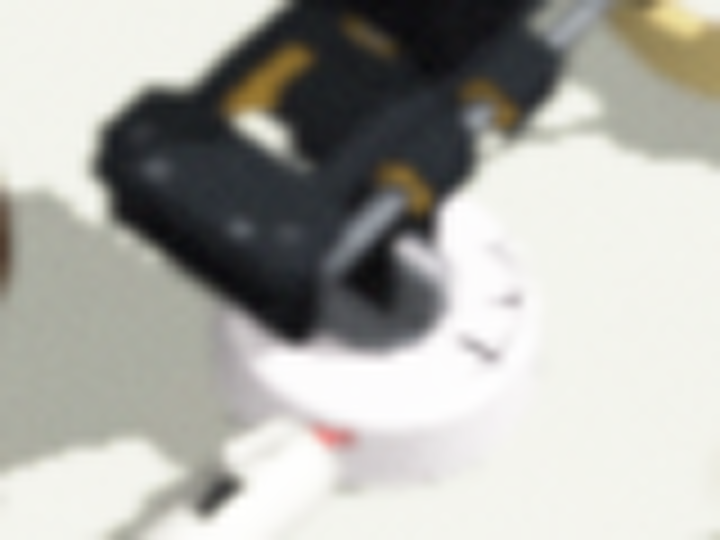

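>>> {"op": "servo_tool", "data": {
  "steps": [
    {"ax":0,"ay":0,"az":-0.03,"dx":0,"dy":0,"dz":0,"claw":0.05},
    {"ax":0,"ay":0,"az":-0.02,"dx":0,"dy":0,"dz":0,"claw":0.05},
    {"ax":0,"ay":0,"az":0,"dx":0,"dy":0,"dz":0,"claw":0.05}
  ]
}}

```text
t: 18.65
eef_pos: [0.4841, -0.4159, 0.0609]
tool_rot: [-1.601, 0.897, 1.601]
force: [-1.6, 3.1, 5.6]
finger_gap: 0.122
```

```bash
python3 st.py
```

```text
t 18.65 [ 0.4841 -0.4159  0.0609] jaw yaw -148.54527976122486 x [ 0.     -0.0001 -1.    ] F [-1.5732  3.0709  5.5667] T [ 0.724   0.2334 -0.0414] gap 11.63142301111201 q [-0.8132  0.7151  1.672  -0.      0.7545  1.7794]
```

>>> {"op": "servo_tool", "data": {
  "steps": [
    {"ax":0,"ay":0,"az":-0.02,"dx":0,"dy":0,"dz":0,"claw":0.05},
    {"ax":0,"ay":0,"az":-0.02,"dx":0,"dy":0,"dz":0,"claw":0.05}
  ]
}}

```text
t: 18.9
eef_pos: [0.4842, -0.4159, 0.0609]
tool_rot: [-1.573, 0.924, 1.573]
force: [-0.8, 2.8, 5.3]
finger_gap: 0.128
```

```bash
python3 st.py
```

```text
t 18.9 [ 0.4842 -0.4159  0.0609] jaw yaw -150.8520210319112 x [ 0.0001 -0.0001 -1.    ] F [-0.8188  2.8008  5.2647] T [0.7357 0.2131 0.0962] gap 12.158172812727756 q [-0.8132  0.7151  1.672  -0.      0.7544  1.8197]
```

>>> {"op": "servo_tool", "data": {
  "steps": [
    {"ax":0,"ay":0,"az":-0.015,"dx":0,"dy":0,"dz":0,"claw":0.05},
    {"ax":0,"ay":0,"az":0,"dx":0,"dy":0,"dz":0,"claw":0.05}
  ]
}}

```text
t: 19.15
eef_pos: [0.4842, -0.4159, 0.0609]
tool_rot: [-1.563, 0.933, 1.563]
force: [-0.9, 3.6, 4.8]
finger_gap: 0.124
```

```bash
python3 st.py
```

```text
t 19.15 [ 0.4842 -0.4159  0.0609] jaw yaw -151.67021868217816 x [ 0.     -0.0002 -1.    ] F [-0.9266  3.601   4.8333] T [0.705  0.1839 0.1051] gap 11.79478007043201 q [-0.8131  0.7151  1.672  -0.0001  0.7544  1.8341]
```

>>> {"op": "servo_tool", "data": {
  "steps": [
    {"ax":0,"ay":0,"az":0.015,"dx":0,"dy":0,"dz":0,"claw":0.05},
    {"ax":0,"ay":0,"az":0,"dx":0,"dy":0,"dz":0,"claw":0.05}
  ]
}}

```text
t: 19.4
eef_pos: [0.4842, -0.4159, 0.0609]
tool_rot: [-1.574, 0.923, 1.574]
force: [-2.1, 3.4, 5.3]
finger_gap: 0.127
```

```bash
python3 st.py
```

```text
t 19.4 [ 0.4842 -0.4159  0.0609] jaw yaw -150.80652746526061 x [ 0.0001 -0.     -1.    ] F [-2.1282  3.3585  5.3252] T [0.6839 0.2298 0.0034] gap 12.071388980078847 q [-0.8132  0.7151  1.672   0.      0.7545  1.8189]
```

>>> {"op": "servo_tool", "data": {
  "steps": [
    {"ax":0,"ay":0,"az":0.008,"dx":0,"dy":0,"dz":0,"claw":0.05},
    {"ax":0,"ay":0,"az":0,"dx":0,"dy":0,"dz":0,"claw":0.05}
  ]
}}

```text
t: 19.65
eef_pos: [0.4842, -0.416, 0.0609]
tool_rot: [-1.579, 0.918, 1.579]
force: [-0.9, 4.2, 5.4]
finger_gap: 0.123
```

```bash
python3 st.py
```

```text
t 19.65 [ 0.4842 -0.416   0.0609] jaw yaw -150.3590560134135 x [ 0.0001 -0.     -1.    ] F [-0.9073  4.1838  5.3989] T [ 0.7538  0.2456 -0.0757] gap 11.665915077610087 q [-0.8132  0.7151  1.672   0.      0.7544  1.811 ]
```

>>> {"op": "servo_tool", "data": {
  "steps": [
    {"ax":0,"ay":0,"az":0.008,"dx":0,"dy":0,"dz":0,"claw":0.05},
    {"ax":0,"ay":0,"az":0,"dx":0,"dy":0,"dz":0,"claw":0.05}
  ]
}}

```text
t: 19.9
eef_pos: [0.4842, -0.4159, 0.0609]
tool_rot: [-1.585, 0.913, 1.585]
force: [-1.0, 3.1, 6.0]
finger_gap: 0.125
```

```bash
python3 st.py
```

```text
t 19.9 [ 0.4842 -0.4159  0.0609] jaw yaw -149.89674149617957 x [ 0.0001 -0.0001 -1.    ] F [-0.977   3.1036  5.9847] T [ 0.7577  0.3017 -0.0351] gap 11.849173437192391 q [-0.8131  0.7151  1.6719  0.      0.7544  1.803 ]
```

>>> {"op": "servo_tool", "data": {
  "steps": [
    {"ax":0,"ay":0,"az":0.01,"dx":0,"dy":0,"dz":0,"claw":0.05},
    {"ax":0,"ay":0,"az":0,"dx":0,"dy":0,"dz":0,"claw":0.05}
  ]
}}

```text
t: 20.15
eef_pos: [0.4841, -0.4159, 0.0609]
tool_rot: [-1.592, 0.906, 1.592]
force: [-1.8, 2.9, 5.0]
finger_gap: 0.123
```

```bash
python3 st.py
```

```text
t 20.15 [ 0.4841 -0.4159  0.0609] jaw yaw -149.32340170026654 x [ 0. -0. -1.] F [-1.8415  2.9191  5.02  ] T [ 0.6984  0.2285 -0.0014] gap 11.652154224571383 q [-0.8132  0.7151  1.672   0.      0.7545  1.793 ]
```

>>> {"op": "servo_tool", "data": {
  "steps": [
    {"ax":0,"ay":0,"az":0.01,"dx":0,"dy":0,"dz":0,"claw":0.05},
    {"ax":0,"ay":0,"az":0,"dx":0,"dy":0,"dz":0,"claw":0.05}
  ]
}}

```text
t: 20.4
eef_pos: [0.4842, -0.4159, 0.0609]
tool_rot: [-1.599, 0.9, 1.599]
force: [-0.6, 2.9, 5.6]
finger_gap: 0.126
```

```bash
python3 st.py
```

```text
t 20.4 [ 0.4842 -0.4159  0.0609] jaw yaw -148.7495251913478 x [ 0. -0. -1.] F [-0.5759  2.8806  5.5742] T [ 0.7107  0.265  -0.0129] gap 11.967269990397735 q [-0.8132  0.7151  1.672   0.      0.7545  1.783 ]
```

>>> {"op": "servo_tool", "data": {
  "steps": [
    {"ax":0,"ay":0,"az":0.05,"dx":0,"dy":0.0003,"dz":0,"claw":0.05},
    {"ax":0,"ay":0,"az":0.1,"dx":0,"dy":0,"dz":0,"claw":0.05},
    {"ax":0,"ay":0,"az":0.13,"dx":0,"dy":0,"dz":0,"claw":0.05},
    {"ax":0,"ay":0,"az":0.13,"dx":0,"dy":0,"dz":0,"claw":0.05},
    {"ax":0,"ay":0,"az":0.13,"dx":0,"dy":0,"dz":0,"claw":0.05},
    {"ax":0,"ay":0,"az":0.1,"dx":0,"dy":0,"dz":0,"claw":0.05},
    {"ax":0,"ay":0,"az":0.05,"dx":0,"dy":0,"dz":0,"claw":0.05},
    {"ax":0,"ay":0,"az":0.011,"dx":0,"dy":0,"dz":0,"claw":0.05},
    {"ax":0,"ay":0,"az":0,"dx":0,"dy":0,"dz":0,"claw":0.05}
  ],
  "force": 20
}}

```text
t: 21.52
eef_pos: [0.484, -0.4161, 0.0609]
tool_rot: [-2.046, 0.337, 2.045]
force: [-3.1, -0.0, 4.7]
finger_gap: 0.125
```

```bash
python3 st.py
```

```text
t 21.525 [ 0.484  -0.4161  0.0609] jaw yaw -108.64065853718094 x [ 0.0001 -0.0008 -1.    ] F [-3.0791 -0.0253  4.7284] T [0.089  0.6044 0.0817] gap 11.828440043312215 q [-0.8134  0.7149  1.6723 -0.0007  0.7537  1.0833]
```

Yaw −18.6° for the bar. Release, rise, and move aside for a look.

>>> {"op": "servo_tool", "data": {
  "steps": [
    {"ax":0,"ay":0,"az":0,"dx":0,"dy":0,"dz":0,"claw":0.3},
    {"ax":0,"ay":0,"az":0,"dx":0,"dy":0,"dz":0,"claw":0.45},
    {"ax":0,"ay":0,"az":0,"dx":0,"dy":0,"dz":0,"claw":0.45},
    {"ax":0,"ay":0,"az":0,"dx":0,"dy":0,"dz":0.02,"claw":0.45},
    {"ax":0,"ay":0,"az":0,"dx":0,"dy":0,"dz":0.05,"claw":0.45},
    {"ax":0,"ay":0,"az":0,"dx":0,"dy":0,"dz":0.05,"claw":0.45},
    {"ax":0,"ay":0,"az":0,"dx":-0.01,"dy":0.05,"dz":0.03,"claw":0.45},
    {"ax":0,"ay":0,"az":0,"dx":-0.01,"dy":0.06,"dz":0,"claw":0.45},
    {"ax":0,"ay":0,"az":0,"dx":-0.01,"dy":0.06,"dz":0,"claw":0.45},
    {"ax":0,"ay":0,"az":0,"dx":-0.01,"dy":0.06,"dz":0,"claw":0.45},
    {"ax":0,"ay":0,"az":0,"dx":0,"dy":0,"dz":0,"claw":0.45}
  ]
}}

```text
t: 22.9
eef_pos: [0.4433, -0.1827, 0.211]
tool_rot: [-2.047, 0.332, 2.048]
force: [-0.2, -0.4, 1.1]
finger_gap: 0.451
```

```bash
python3 st.py; python3 -c "
from h import *
out=[]
for n in ('top','scene'):
  t=ctrl.snapshot(n); u,v=px(t,[.4842,-.4162,.04])[0].astype(int); x0,y0=u-19,v-22
  im=cv2.resize(t['image'][y0:y0+44,x0:x0+38],None,fx=10,fy=10,interpolation=cv2.INTER_CUBIC)
  cv2.imwrite('pics/k_%s_raw.png'%n,im)
  c=np.array([.4842,-.4162,0.])
  for yaw,col in ((-18.6,(0,0,255)),):
    a=np.radians(yaw); d=np.array([np.cos(a),np.sin(a),0]); e=np.array([-d[1],d[0],0])
    P=[c+s*d*.023+w*e*.006+[0,0,.059] for s,w in((1,1),(1,-1),(-1,-1),(-1,1))]
    q=((px(t,P)-[x0,y0]+.5)*10-.5).astype(np.int32); cv2.polylines(im,[q],True,col,1)
  for k,l in ((0,.032),(-30,.032),(-60,.03)):
    a=np.radians(11.4+k); d=np.array([np.cos(a),np.sin(a),0]); p=((px(t,[c+l*d+[0,0,.03],c+.044*d+[0,0,.03]])-[x0,y0]+.5)*10-.5).astype(int); cv2.line(im,tuple(map(int,p[0])),tuple(map(int,p[1])),(0,160,0),1)
  out.append(im)
  for q in ('disc','jar','vial','label_tape'): print(n,q,[(d['position'],d['score']) for d in ctrl.place_of(t,q)][:1])
cv2.imwrite('pics/k.png',np.hstack(out)); 
raw=np.hstack([cv2.imread('pics/k_%s_raw.png'%n) for n in('top','scene')]);cv2.imwrite('pics/kr.png',raw)
"
```

```text
t 22.9 [ 0.4433 -0.1827  0.211 ] jaw yaw -108.44113726611873 x [-0.0002  0.0003 -1.    ] F [-0.1733 -0.4328  1.0661] T [0.0615 0.0009 0.0488] gap 42.844224252439375 q [-0.5288  0.3185  1.9365  0.0002  0.887   1.3638]
top disc [([0.5017, 0.126, 0.015], 0.71)]
top jar [([0.6376, 0.1934, -0.0015], 0.8)]
top vial [([0.6356, -0.2255, -0.0009], 0.45)]
top label_tape [([0.6382, -0.3139, -0.0039], 0.83)]
scene disc [([0.4972, 0.1173, 0.0178], 0.41)]
scene jar [([0.635, 0.1937, -0.0002], 0.82)]
scene vial [([0.6316, -0.2194, -0.0033], 0.44)]
scene label_tape [([0.6426, -0.3097, 0.0008], 0.87)]
```

View pics/k.png

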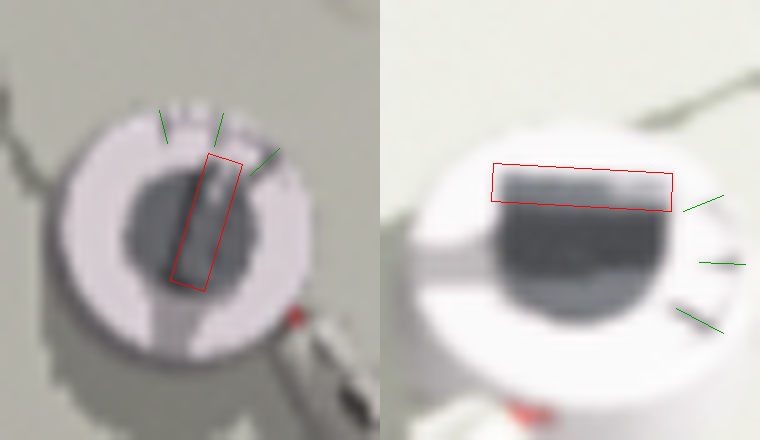

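View pics/kr.png

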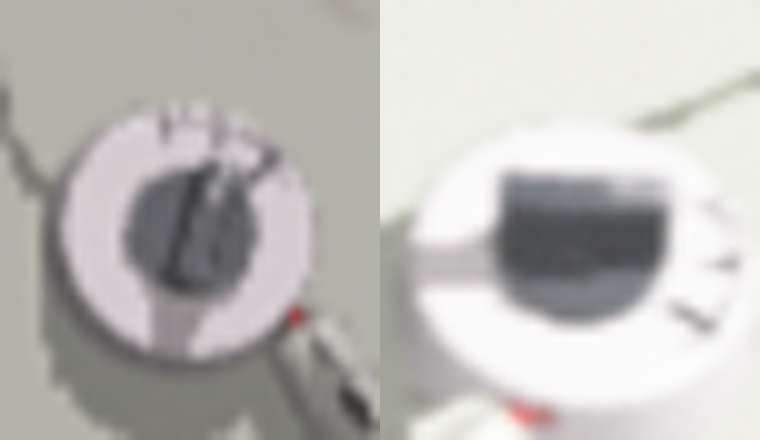

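```bash
python3 -c "
from h import *
print(ctrl.hand_in())"
```

```text
the job is handed in; nothing more can be done
None
```

I laid the disc flat in the right-hand end of the channel, released it, and slid it left with one finger until it dropped into the pocket. I then gripped the white timer's bar and turned it clockwise past the 10-minute mark to about the 12-minute stop, and back to 5 minutes. I let go, moved clear and handed the job in at about 23 s.

**Disc:** After the slide, both cameras show it seated against the pocket's left wall. The networks put its underside at about 15 mm, which matches the pocket floor. The last reading from the scene camera was 17.8 mm at a low score of 0.41. The top camera still read 15.0 mm.

**Timer:** The stop showed in the wrist torque with the bar at about −60.6°. That puts the zero mark at about +11.4°, which agrees with the marks in the pictures. I left the bar at −18.6° (5 minutes), and the overlays show it pointing at the 5 mark. The stop torque was noisy, so I would allow about 1° of error.

**Other items:** The jar, vial and tape roll are where they were, to within the networks' accuracy. The brown and turquoise look-alikes were not touched.

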